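# Roll the blue-capped vial onto the scan line and read it

### The job

With the fingertips, roll the blue-capped vial across the reading station's dark mat, away from the ledge, until it lies still, centred on the red scan line and along it; only then press the green read key right down and let it come back up. The vial is glass: roll it with light pressure, never pick it up, and leave the white-capped vials and everything else where they are.

Things in the scene. Friction and masses are not known exactly. Their poses are not given: they have to be found in the camera images.
- station: vial reading station, fixed to the bench: aluminium plate 12 mm thick with a dark mat on top. Origin at the bench surface, exactly under the middle of the red scan line; own x points across the line from the parking ledge to the reader bar, y runs along the line, z up. The line is 260 mm long, 3 mm wide, along y at x = 0, on the plate's top at z = 12 mm
- ledge_mid (a point): top middle of the aluminium parking ledge on the station (8 mm thick, 284 mm long, top 20 mm above the plate and 32 mm above the bench; station x = -95 to -87 mm). The vials lie beside it, axes roughly along the line and 55 to 68 mm from it: too near the ledge to put a finger in between
- bar_mid (a point): centre of the reader bar, 76 mm above the bench at station x = 150 mm: obstacle. Bar and its two posts fill station x = 115 to 185 mm, y = -162 to 162 mm, up to z = 110 mm
- blue_vial: 20 ml amber glass vial, blue cap, striped label all round, lying on the plate; 61 mm long, barrel 28 mm diameter and 44 mm long, cap 24 mm diameter; about 34 g; rolls easily, stops when no longer pushed. Origin on its axis at the barrel's middle, 14 mm above the plate; own y along the axis (cap end +39 mm, bottom -22 mm), x and z turn as it rolls. To be rolled
- white_vial_a: 20 ml amber glass vial, white cap, striped label all round, lying on the plate; 61 mm long, barrel 28 mm diameter and 44 mm long, cap 24 mm diameter; about 34 g; rolls easily, stops when no longer pushed. Origin on its axis at the barrel's middle, 14 mm above the plate; own y along the axis (cap end +39 mm, bottom -22 mm), x and z turn as it rolls. Bystander
- white_vial_b: 20 ml amber glass vial, white cap, striped label all round, lying on the plate; 61 mm long, barrel 28 mm diameter and 44 mm long, cap 24 mm diameter; about 34 g; rolls easily, stops when no longer pushed. Origin on its axis at the barrel's middle, 14 mm above the plate; own y along the axis (cap end +39 mm, bottom -22 mm), x and z turn as it rolls. Bystander
- read_key_top (a point): centre of the top face of the green round read key (32 mm diameter) on the station's console, 52 mm above the bench when up; it sits in a black collar of 48 mm diameter whose top is 6 mm lower than the key's. The key stands on a console 54 mm wide, its top 34 mm above the bench
- read_key (a joint): travel of the read key in m: 0 up, 0.006 fully down; needs about 1.5 N to start and 5 N for fully down; springs back up by itself
- standing_vial: the same kind of vial with a white cap, standing upright on the bench beside the station (28 mm diameter, 61 mm tall). Origin at its underside. Bystander
- pan_tin: round aluminium tin of sample pans, 46 mm diameter, 30 mm tall, on the bench beside the station. Origin at its underside. Bystander
- marker: white marker pen with a black cap, 130 mm long, 13 mm thick, lying on the bench beside the key console. Origin under its middle. Bystander
- tweezers: steel tweezers, 130 mm long, 13 mm high, lying on the bench near the marker. Origin under their middle. Bystander
Not all that is in view belongs to the job. Leave any yellow look-alike of the blue_vial alone.

How it is judged:
By the outcome, as a careful person would: the job done as asked, in the order asked, and still so for the second after the job is handed in, with the robot touching nothing.
It also fails if it takes over 56 s, if anything falls off the work surface, if the arm or the gripper's body presses on something with over 40 N, if the wrist force passes 120 N, or if a joint passes its speed limit or range.

### The arm

A 6-joint arm with a two-finger parallel gripper is mounted at the origin on the work surface. World frame = base frame: x ahead of the robot, y to its left, z up, the work surface at z = 0. Lengths are in m, angles in rad, forces in N, time in s.
With the tool pointing down it reaches from about 0.3 to 0.875 m from the base axis. Payload 6.4 kg.
Tool frame: the origin (TCP) lies midway between the tips of the shut fingers; the grasp point (between the pads) lies arm.tcp_to_grasp behind it (arm.tcp_to_grasp is the distance from the TCP to the grasp point, in m); z points along the fingers, x is the direction in which the jaws open and shut, and the axes are right-handed (so a half turn about z gives the same grasp; the last joint's range is limited). The gripper opens to 88 mm and grips with 3 to 60 N. Pads are 18 mm wide; open, the fingers measure 123 mm over their backs; the gripper's body (75 mm by 187 mm) begins 45 mm behind the grasp point.
Start: joints at [0.913, 0.181, 1.607, -0, 1.354, -0.206], TCP at [0.251, 0.517, 0.239] pointing down, gripper open.
Joint ranges: [-2.99, 2.99], [-0.89, 2.07], [0.3, 2.58], [-1.14, 4.28], [0, 2.63], [-3.12, 3.12]. Speed limits (rad/s): [2.57, 2.57, 3.01, 3.14, 3.14, 3.14].

### API

Orientations are given as a unit quaternion [w, x, y, z].
In Python, from workcell import arm gives the robot as it stands.
- The arm moves only by the tool drive_tool, never from a script. Its argument "increments" is a list of rows, each an object of numbers: "x", "y", "z": the shift along the tool's x, y, z normalised to -1 to 1, where 1 is 40 cm; "spin": the turn about the tool's z normalised to -1 to 1, where 1 is pi rad; "fingers": the opening, from 0 (shut) to 1 (fully open). A call has 1 to 20 rows; each row shifts and turns the commanded pose from where the row before left it, along the tool's axes as they then stand; what a row does not reach is not made up. A row lasts 1/8 s, in which the tool goes at most 62.5 mm and 10.7 degrees, less where a joint would pass 70% of its speed; a pose out of reach is approached as far as the arm can. A call with a number of a shift or a turn outside -1 to 1 is refused whole. A call with a gripper value outside its range is refused whole. The fingers move at their own pace and stop on an object; "newtons" is the grip in N (left out, the last holds). Time passes only in rows, so rows that do not move let the fingers close. It gives the time, the measured TCP pose, the force and the opening at its end, in the units of the state.
- arm.observe(): the state, without advancing time (a new reading comes with each control period).
- arm.capture(name): name is "side" or "top" or "wrist"; returns a dict with "img" (420x560x3 uint8, red, green, blue), "camera_matrix" (3x3 intrinsics, pixels), "k1" (the pictures are not rectified: a ray, as slopes to the right and down, at radius r is drawn at 1 + k1 r^2 times it, then the intrinsics apply), "R" (3x3) and "t" (3): a world point X has camera coordinates R X + t. Camera axes: x right, y down, z forward; pixel columns grow to the right and rows downward; lengths in m; the calibration is good to about 2 mm. A picture is of the moment at which its call begins. There is no depth.
- arm.close_job(): hands the job in, once; it reports no verdict.
Trained networks look in the newest picture that a camera, given by its name, has taken for a name from the list of things; names that differ only in an ending like _2 or _b are one class to them, and where a whole thing is asked for, a point or a joint stands for the part that bears it (a point fixed in the world has none). Each returns a list of dicts, best first, with "p" (0 to 1); they miss things now and then, are a little off and sometimes report something else, mostly with a low value. They report only what shows in the picture. A call takes as long as a camera call. They do not tell look-alikes from the thing itself.
- arm.regions_of(camera, target): "mask" (420x560 bool, what is visible of it) and "rect" ([centre column, centre row, width, height] in pixels, round what is visible of it).
- arm.landmark_of(camera, target): "at" ([column, row] in pixels: a listed point, or the origin of a listed thing).
The state is a dict: "clock": time; "q": joint angles; "joint_velocities": joint speeds; "joint_efforts": joint torques, N m; "eef_pos": TCP position; "ee_rot": TCP orientation; "ft_force": force on the tool from outside, world axes, zero at the start; "torque": the same for the moment, N m; "opening": finger opening in m.
Only numpy, scipy, OpenCV 4.12 (cv2) and the standard library are available. Lean on these libraries where they do the work, as an engineer would, in place of code of your own. Each camera call takes 0.05 s, during which the arm holds its last target. There are 200 camera calls.

## Working session

There is one attempt and no reset: what is moved stays moved. The work goes in short steps, Python scripts to look and compute and a tool call to move; the robot and the scene stay as the last step left them, time stands still between calls to the robot, and variables do not carry over. Pictures are saved under pics/ and viewed, about 8 in all and at most 12, crops included, and the job is handed in when it is done.

Besides the shell and the picture viewer there is one more tool, called after "Emit:" as a command line: name --argument value ..., lists and objects as JSON in quotes. drive_tool: Moves the arm, as the interface text tells. Scaled input: -1 to 1 covers 40 cm each way for a shift and pi rad each way for a turn. Its arguments: {"type":"object","properties":{"increments":{"type":"array"},"newtons":{"type":"number"}},"required":["increments"]}

```bash
mkdir -p pics; ls; cat > h.py <<'E'
import numpy as np, cv2
from workcell import arm
def ray(c,uv):
    K=np.array(c["camera_matrix"]);R=np.array(c["R"]);t=np.array(c["t"])
    p=np.linalg.inv(K)@[uv[0],uv[1],1]; rd=np.hypot(p[0],p[1]); r=rd
    for _ in range(20): r=rd/(1+c["k1"]*r*r)
    s=r/rd if rd>0 else 1
    d=R.T@[p[0]*s,p[1]*s,1]; return -R.T@t,d
def at_z(c,uv,z):
    o,d=ray(c,uv); return o+d*(z-o[2])/d[2]
def proj(c,X):
    K=np.array(c["camera_matrix"]);x=np.array(c["R"])@X+np.array(c["t"]);p=x[:2]/x[2]
    p=p*(1+c["k1"]*(p@p)); return K[:2,:2]@p+K[:2,2]
def save(c,n): cv2.imwrite("pics/"+n,cv2.cvtColor(c["img"],cv2.COLOR_RGB2BGR))
E
python3 - <<'E'
from h import *
np.set_printoptions(precision=4,suppress=True)
print(arm.observe(), arm.tcp_to_grasp)
for n in("top","side"):
    c=arm.capture(n); save(c,n+"0.png")
    for t,z in(("station",0.0),("ledge_mid",.032),("bar_mid",.076),("blue_vial",.026),("white_vial_a",.026),("read_key_top",.052),("standing_vial",0),("pan_tin",0),("marker",0),("tweezers",0)):
        for d in arm.landmark_of(n,t)[:3]: print(n,t,round(d["p"],2),np.array(d["at"]),at_z(c,d["at"],z))
E
cd pics; python3 -c "
import cv2,numpy as np
a=cv2.imread('top0.png');cv2.imwrite('t.png',cv2.resize(a,(800,600)))"
```

```text
pics
{'clock': 0.0, 'q': array([ 0.9127,  0.1816,  1.6079, -0.    ,  1.3538, -0.2063]), 'joint_velocities': array([-0.0018, -0.0012, -0.0005, -0.0016, -0.001 ,  0.0011]), 'joint_efforts': array([ -0.0009, -43.3859, -34.1856,   0.0703,   0.0385,  -0.0002]), 'eef_pos': array([0.2507, 0.5169, 0.2378]), 'ee_rot': array([ 0.0003,  0.8475,  0.5308, -0.0008]), 'ft_force': array([0.5105, 0.0835, 0.2466]), 'torque': array([-0.0092,  0.0005, -0.0148]), 'opening': 0.08808768486244839} 0.0187
top station 0.95 [283.2 188.6] [0.5594 0.0303 0.    ]
top ledge_mid 0.97 [277.7 230. ] [0.471  0.0399 0.032 ]
top bar_mid 0.63 [293.5 108. ] [0.7095 0.0146 0.076 ]
top blue_vial 0.96 [320.9 219.8] [ 0.494  -0.0467  0.026 ]
top blue_vial 0.83 [307.7 292.7] [ 0.3478 -0.0226  0.026 ]
top blue_vial 0.63 [253.8 295.8] [0.3394 0.0844 0.026 ]
top white_vial_a 0.69 [283.5 216.9] [0.4981 0.0288 0.026 ]
top white_vial_a 0.65 [248.2 208.7] [0.513  0.1004 0.026 ]
top read_key_top 0.72 [369.1 195.2] [ 0.5428 -0.1396  0.052 ]
top read_key_top 0.37 [248.2 207.1] [0.5134 0.0992 0.052 ]
top standing_vial 0.72 [185.4 194.1] 
[... 412 characters left out ...]

side bar_mid 0.63 [364.3 206.3] [0.7051 0.0094 0.076 ]
side blue_vial 0.8 [265.2 241.6] [ 0.4904 -0.0452  0.026 ]
side blue_vial 0.78 [198.6 240. ] [ 0.3497 -0.0386  0.026 ]
side blue_vial 0.62 [196.6 206.3] [0.3298 0.0805 0.026 ]
side white_vial_a 0.78 [266.1 222.3] [0.4929 0.019  0.026 ]
side white_vial_a 0.55 [272.7 198.8] [0.5098 0.1087 0.026 ]
side read_key_top 0.77 [291.3 264.8] [ 0.5386 -0.1399  0.052 ]
side standing_vial 0.56 [284.  177.1] [0.5443 0.2465 0.    ]
side pan_tin 0.79 [316.7 185.7] [0.6294 0.2034 0.    ]
side pan_tin 0.3 [249.9 214.8] [0.4547 0.0799 0.    ]
side marker 0.69 [324.6 318. ] [ 0.5957 -0.2237  0.    ]
side tweezers 0.67 [289.3 337.8] [ 0.5297 -0.2639  0.    ]
```

View pics/t.png

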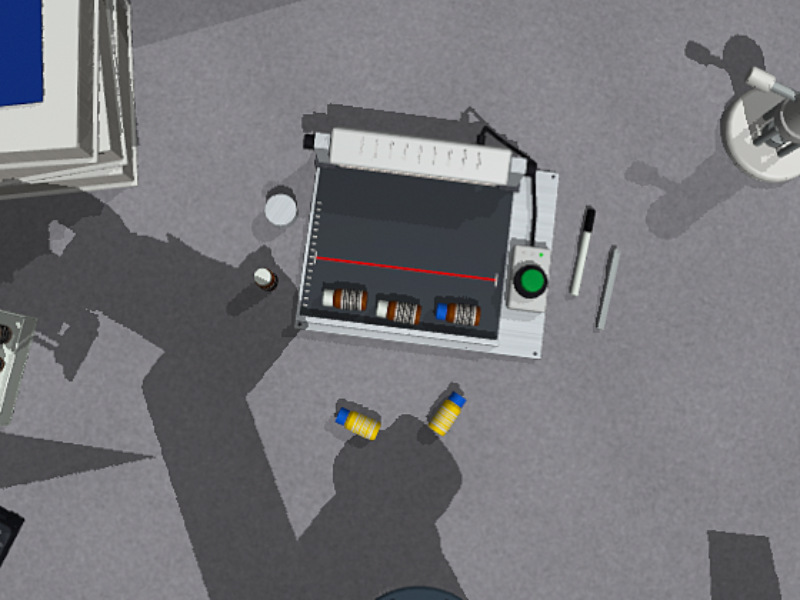

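View pics/side0.png

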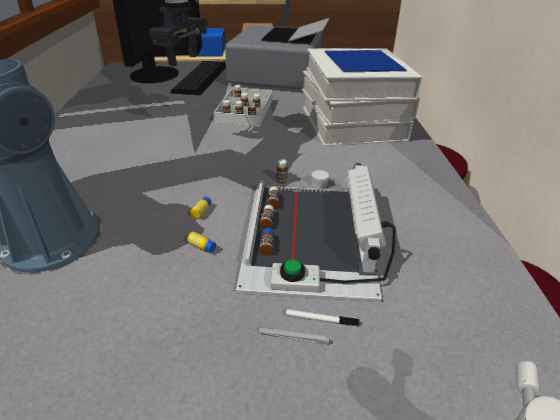

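```bash
cat >> h.py <<'E'
def line_fit(c,z=.012):
    im=c["img"].astype(int); m=(im[...,0]>110)&(im[...,1]<60)&(im[...,2]<70)
    n,l,s,_=cv2.connectedComponentsWithStats(m.astype(np.uint8),connectivity=8)
    v,u=np.nonzero(m); P=np.array([at_z(c,(a,b),z)[:2] for a,b in zip(u,v)])
    return P,np.c_[u,v]
def tool():
    from scipy.spatial.transform import Rotation as Ro
    s=arm.observe(); w,x,y,z=s["ee_rot"]; M=Ro.from_quat([x,y,z,w]).as_matrix()
    return s,M
E
python3 - <<'E'
from h import *
np.set_printoptions(precision=4,suppress=True)
for n in ("top","side"):
    c=arm.capture(n); P,uv=line_fit(c)
    k=(abs(P[:,0]-.556)<.04)&(abs(P[:,1]-.02)<.2);P=P[k]
    vx,vy,x0,y0=cv2.fitLine(P.astype(np.float32),cv2.DIST_HUBER,0,.001,.001).ravel()
    t=(P-[x0,y0])@[vx,vy]; e=[np.array([x0,y0])+np.array([vx,vy])*q for q in(t.min(),t.max())]
    print(n,len(P),e,np.degrees(np.arctan2(vy,vx)),t.max()-t.min(),(e[0]+e[1])/2)
    for d in arm.regions_of(n,"blue_vial")[:3]:
        print(d["p"],d["rect"])
        v,u=np.nonzero(d["mask"]); Q=np.array([at_z(c,(a,b),.026)[:2] for a,b in zip(u,v)],np.float32)
        r=cv2.minAreaRect(Q*1000); print(r, Q.mean(0))
c=arm.capture("wrist");save(c,"w0.png");print(c["R"],c["t"])
s,M=tool();print(M,s["eef_pos"])
E
```

```text
top 253 [array([ 0.5466, -0.097 ]), array([0.5727, 0.1569])] 84.14228 0.2552059578850583 [0.5596 0.03  ]
0.93 [313.6, 289.5, 22.3, 30.2]
((355.1675109863281, -34.405677795410156), (27.754718780517578, 61.54757308959961), 53.91876220703125) [ 0.3545 -0.0334]
0.86 [251.2, 296.6, 31.8, 23.9]
((339.2381896972656, 91.7679214477539), (60.36022186279297, 27.337509155273438), 64.99544525146484) [0.3388 0.0913]
0.84 [320.0, 219.2, 35.7, 13.5]
((496.672119140625, -45.29381561279297), (63.983951568603516, 29.80567169189453), 83.16046142578125) [ 0.4961 -0.046 ]
side 139 [array([ 0.5465, -0.081 ]), array([0.5709, 0.1574])] 84.160805 0.23959224103114604 [0.5587 0.0382]
0.9 [265.6, 241.6, 13.9, 27.0]
((494.1875915527344, -41.808162689208984), (82.1483154296875, 25.348161697387695), 88.60736846923828) [ 0.4947 -0.0443]
0.65 [202.1, 242.2, 28.1, 18.2]
((355.1744079589844, -43.17384338378906), (35.81156921386719, 76.80934143066406), 54.76823806762695) [ 0.3549 -0.0427]
0.65 [199.4, 204.5, 21.7, 22.6]
((338.90155029296875, 80.14848327636719), (80.56317901611328, 35.0378532409668), 69.46928405761719) [0.3387 0.0781]
[[ 0.4369  0.8995 -0.0008]
 [ 0.8686 -0.4217  0.2604]
 [ 0.2339 -0.1145 -0.9655]] [-0.5747 -0.0357  0.3896]
[[ 0.4366  0.8997 -0.    ]
 [ 0.8997 -0.4366  0.    ]
 [ 0.     -0.     -1.    ]] [0.251  0.5173 0.2387]
```

Emit:
drive_tool --increments '[{"x": -0.061,"y": 0.076,"z": 0.006,"fingers": 0},{"x": -0.061,"y": 0.076,"z": 0.006,"fingers": 0},{"x": -0.061,"y": 0.076,"z": 0.006,"fingers": 0},{"x": -0.061,"y": 0.076,"z": 0.006,"fingers": 0},{"x": -0.061,"y": 0.076,"z": 0.006,"fingers": 0},{"x": -0.061,"y": 0.076,"z": 0.006,"fingers": 0},{"x": -0.061,"y": 0.076,"z": 0.006,"fingers": 0},{"x": -0.061,"y": 0.076,"z": 0.006,"fingers": 0},{"x": -0.061,"y": 0.076,"z": 0.006,"fingers": 0},{"x": -0.061,"y": 0.076,"z": 0.006,"fingers": 0},{"x": -0.061,"y": 0.076,"z": 0.006,"fingers": 0},{"x": -0.061,"y": 0.076,"z": 0.006,"fingers": 0},{"x": -0.061,"y": 0.076,"z": 0.006,"fingers": 0},{"x": -0.061,"y": 0.076,"z": 0.006,"fingers": 0},{"x": -0.061,"y": 0.076,"z": 0.006,"fingers": 0},{"x": -0.061,"y": 0.076,"z": 0.006,"fingers": 0},{"spin": -0.037},{"spin": -0.037},{"spin": -0.037},{"x": 0}]' --newtons 3

```text
$.increments[0]: bad value
```

```bash
cat >> h.py <<'E'
def stn(X,o,a):
    u=np.array([np.sin(a),-np.cos(a)]);v=np.array([np.cos(a),np.sin(a)]); d=np.asarray(X)[...,:2]-o
    return np.stack([d@u,d@v],-1)
def look(name,tag):
    c=arm.capture(name);save(c,tag+".png")
    P,uv=line_fit(c); k=abs(stn(P,[.5594,.030],np.radians(84.15))[:,0])<.012;P=P[k]
    k=abs(stn(P,[.5594,.030],np.radians(84.15))[:,1])<.14;P=P[k]
    vx,vy,x0,y0=cv2.fitLine(P.astype(np.float32),cv2.DIST_HUBER,0,.001,.001).ravel()
    if vy<0: vx,vy=-vx,-vy
    a=np.arctan2(vy,vx);print(name,"line",len(P),x0,y0,"ang",np.degrees(a))
    for d in arm.regions_of(name,"blue_vial")[:3]:
        v,u=np.nonzero(d["mask"]); Q=np.array([at_z(c,(p,q),.026)[:2] for p,q in zip(u,v)],np.float32)
        if Q[:,0].mean()<.43: continue
        r=cv2.minAreaRect(Q*1000); S=stn(Q,[x0,y0],a)
        print("vial",d["p"],r,"x-range vs line",S[:,0].min(),S[:,0].max())
    for d in arm.landmark_of(name,"blue_vial")[:3]:
        X=at_z(c,d["at"],.026); print("lm",d["p"],d["at"],X,"rel line",stn(X,[x0,y0],a))
    return c
E
python3 - <<'E'
from h import *
np.set_printoptions(precision=4,suppress=True)
s,M=tool();print(s["clock"],s["eef_pos"],np.degrees(np.arctan2(M[1,0],M[0,0])),s["opening"],s["ft_force"])
look("wrist","w1")
E
```

```text
1.35 [0.251  0.5173 0.2387] 64.11291651949504 0.08822050322261438 [ 0.0136 -0.507  -0.2099]Traceback (most recent call last):
  File "<stdin>", line 4, in <module>
  File "h.py", line 31, in look
    vx,vy,x0,y0=cv2.fitLine(P.astype(np.float32),cv2.DIST_HUBER,0,.001,.001).ravel()
                ~~~~~~~~~~~^^^^^^^^^^^^^^^^^^^^^^^^^^^^^^^^^^^^^^^^^^^^^^^^^
cv2.error: OpenCV(4.12.0) /io/opencv/modules/imgproc/src/linefit.cpp:50: error: (-215:Assertion failed) count > 0 in function 'fitLine2D_wods'
```

View pics/w1.png

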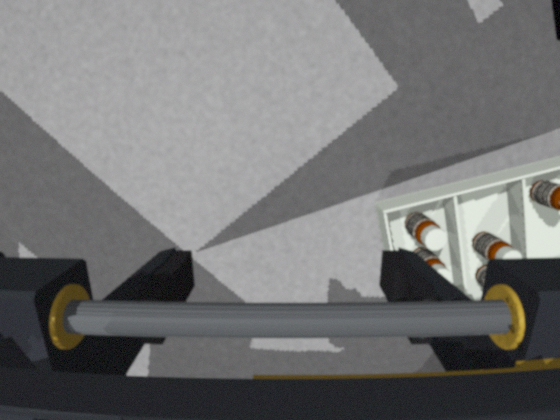

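The wrist picture shows the open fingers over bare bench (fingertips at about (180,255) and (390,255)); the move was refused. I'll retry with all keys in every row.

Emit:
drive_tool --increments '[{"x": -0.061,"y": 0.076,"z": 0.006,"spin": 0.0,"fingers": 0.0},{"x": -0.061,"y": 0.076,"z": 0.006,"spin": 0.0,"fingers": 0.0}]' --newtons 3

```text
clock: 1.65
eef_pos: [0.2846, 0.4462, 0.2338]
ee_rot: [0.0, 0.847, 0.531, 0.0]
ft_force: [1.3, -0.5, 0.6]
opening: 0.0705
```

Emit:
drive_tool --increments '[{"x": -0.061,"y": 0.076,"z": 0.006,"spin": 0.0,"fingers": 0.0},{"x": -0.061,"y": 0.076,"z": 0.006,"spin": 0.0,"fingers": 0.0},{"x": -0.061,"y": 0.076,"z": 0.006,"spin": 0.0,"fingers": 0.0},{"x": -0.061,"y": 0.076,"z": 0.006,"spin": 0.0,"fingers": 0.0},{"x": -0.061,"y": 0.076,"z": 0.006,"spin": 0.0,"fingers": 0.0},{"x": -0.061,"y": 0.076,"z": 0.006,"spin": 0.0,"fingers": 0.0},{"x": -0.061,"y": 0.076,"z": 0.006,"spin": 0.0,"fingers": 0.0},{"x": -0.061,"y": 0.076,"z": 0.006,"spin": 0.0,"fingers": 0.0},{"x": -0.061,"y": 0.076,"z": 0.006,"spin": 0.0,"fingers": 0.0},{"x": -0.061,"y": 0.076,"z": 0.006,"spin": 0.0,"fingers": 0.0},{"x": -0.061,"y": 0.076,"z": 0.006,"spin": 0.0,"fingers": 0.0},{"x": -0.061,"y": 0.076,"z": 0.006,"spin": 0.0,"fingers": 0.0},{"x": -0.061,"y": 0.076,"z": 0.006,"spin": 0.0,"fingers": 0.0},{"x": -0.061,"y": 0.076,"z": 0.006,"spin": 0.0,"fingers": 0.0},{"x": 0.0,"y": 0.0,"z": 0.0,"spin": -0.037,"fingers": 0.0},{"x": 0.0,"y": 0.0,"z": 0.0,"spin": -0.037,"fingers": 0.0},{"x": 0.0,"y": 0.0,"z": 0.0,"spin": -0.037,"fingers": 0.0},{"x": 0.0,"y": 0.0,"z": 0.0,"spin": 0.0,"fingers": 0.0}]'

```text
clock: 3.9
eef_pos: [0.5182, -0.0463, 0.2004]
ee_rot: [0.0, 0.743, 0.669, 0.0]
ft_force: [-1.2, 0.9, -0.6]
opening: 0.0007
```

```bash
python3 - <<'E'
from h import *
np.set_printoptions(precision=4,suppress=True)
s,M=tool();print(s["clock"],s["eef_pos"],np.degrees(np.arctan2(M[1,0],M[0,0])),s["opening"],s["ft_force"])
look("wrist","w2")
E
```

```text
3.9 [ 0.5182 -0.0463  0.2004] 84.02920390945908 0.0007306943375643241 [-1.1879  0.9466 -0.559 ]
wrist line 742 0.5562024 0.008767442 ang 84.048134
vial 0.64 ((493.8918151855469, -45.13103103637695), (63.737667083740234, 29.439661026000977), 85.32086181640625) x-range vs line -0.07056262 -0.041123923
lm 0.83 [277.0, 169.6] [ 0.4955 -0.0532  0.026 ] rel line [-0.054  -0.0679]
lm 0.78 [285.1, 1.9] [ 0.3508 -0.0302  0.026 ] rel line [-0.2003 -0.0601]
```

View pics/w2.png

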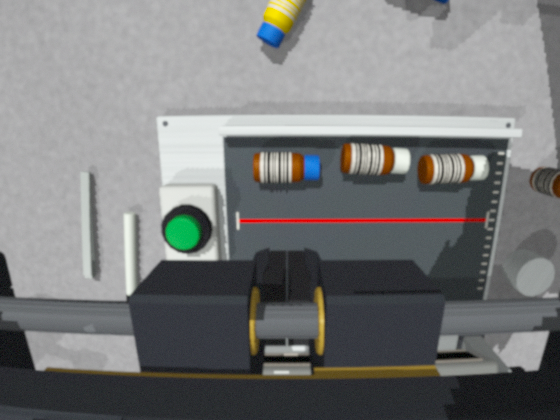

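The shut fingers are at (287,265); the blue-capped vial is at (285,168), the red line at row 220 from column 238 to 490, the key at (182,232). Now I'll go down over the vial's rear half.

Emit:
drive_tool --increments '[{"x": -0.006,"y": -0.018,"z": 0.0965,"spin": 0.0,"fingers": 0.0},{"x": -0.006,"y": -0.018,"z": 0.0965,"spin": 0.0,"fingers": 0.0},{"x": -0.006,"y": -0.018,"z": 0.0965,"spin": 0.0,"fingers": 0.0},{"x": -0.006,"y": -0.0175,"z": 0.0945,"spin": 0.0,"fingers": 0.0},{"x": 0.0,"y": 0.0,"z": 0.0,"spin": 0.0,"fingers": 0.0},{"x": 0.0,"y": 0.0,"z": 0.0,"spin": 0.0,"fingers": 0.0}]'

```text
clock: 4.8
eef_pos: [0.4899, -0.0532, 0.048]
ee_rot: [0.001, 0.743, 0.669, 0.0]
ft_force: [0.0, 0.2, 0.9]
opening: 0.0007
```

```bash
python3 - <<'E'
from h import *
np.set_printoptions(precision=4,suppress=True)
s,M=tool();print(s["clock"],s["eef_pos"],s["ft_force"])
c=arm.capture("wrist");save(c,"w3.png")
c=arm.capture("side");i=cv2.resize(c["img"][190:290,220:360],None,fx=5,fy=5,interpolation=cv2.INTER_CUBIC);cv2.imwrite("pics/s3.png",i[...,::-1])
E
```

```text
4.8 [ 0.4899 -0.0532  0.048 ] [0.0042 0.1594 0.8564]
```

View pics/s3.png

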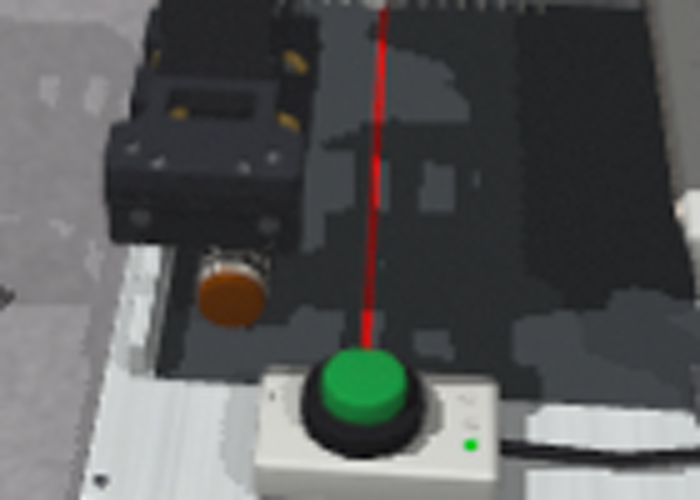

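The side crop shows the gripper right over the vial (brown bottom at crop (232,298)), clear of the ledge. I'll feel down gently.

Emit:
drive_tool --increments '[{"x": 0.0,"y": 0.0,"z": 0.005,"spin": 0.0,"fingers": 0.0},{"x": 0.0,"y": 0.0,"z": 0.005,"spin": 0.0,"fingers": 0.0},{"x": 0.0,"y": 0.0,"z": 0.005,"spin": 0.0,"fingers": 0.0},{"x": 0.0,"y": 0.0,"z": 0.0,"spin": 0.0,"fingers": 0.0},{"x": 0.0,"y": 0.0,"z": 0.0,"spin": 0.0,"fingers": 0.0}]'

```text
clock: 5.52
eef_pos: [0.4887, -0.0529, 0.0407]
ee_rot: [-0.0, 0.743, 0.67, -0.0]
ft_force: [-0.6, 0.2, -0.2]
opening: 0.0005
```

Emit:
drive_tool --increments '[{"x": 0.0,"y": 0.0,"z": 0.002,"spin": 0.0,"fingers": 0.0},{"x": 0.0,"y": 0.0,"z": 0.001,"spin": 0.0,"fingers": 0.0},{"x": 0.0,"y": 0.0,"z": 0.0,"spin": 0.0,"fingers": 0.0}]'

```text
clock: 5.9
eef_pos: [0.4897, -0.053, 0.0403]
ee_rot: [0.001, 0.743, 0.67, 0.001]
ft_force: [0.7, 0.7, 5.6]
opening: 0.0005
```

Emit:
drive_tool --increments '[{"x": 0.0,"y": 0.005,"z": -0.0005,"spin": 0.0,"fingers": 0.0},{"x": 0.0,"y": 0.0075,"z": 0.0,"spin": 0.0,"fingers": 0.0},{"x": 0.0,"y": 0.0075,"z": 0.0,"spin": 0.0,"fingers": 0.0},{"x": 0.0,"y": 0.0,"z": 0.0,"spin": 0.0,"fingers": 0.0}]'

```text
clock: 6.4
eef_pos: [0.4976, -0.0539, 0.0402]
ee_rot: [0.001, 0.743, 0.67, 0.0]
ft_force: [0.7, 0.8, 6.1]
opening: 0.0007
```

```bash
python3 - <<'E'
from h import *
np.set_printoptions(precision=4,suppress=True)
s,M=tool();print(s["clock"],s["eef_pos"],s["ft_force"])
look("wrist","w4")
look("side","s4")
E
```

```text
6.4 [ 0.4976 -0.0539  0.0402] [0.6975 0.7909 6.0661]Traceback (most recent call last):
  File "<stdin>", line 4, in <module>
  File "h.py", line 31, in look
    vx,vy,x0,y0=cv2.fitLine(P.astype(np.float32),cv2.DIST_HUBER,0,.001,.001).ravel()
                ~~~~~~~~~~~^^^^^^^^^^^^^^^^^^^^^^^^^^^^^^^^^^^^^^^^^^^^^^^^^
cv2.error: OpenCV(4.12.0) /io/opencv/modules/imgproc/src/linefit.cpp:50: error: (-215:Assertion failed) count > 0 in function 'fitLine2D_wods'
```

```bash
sed -i 's/^    vx,vy,x0,y0=cv2.fitLine.*/    if len(P)<60: vx,vy,x0,y0=.1037,.9946,.5564,.0088\n    else: vx,vy,x0,y0=cv2.fitLine(P.astype(np.float32),cv2.DIST_HUBER,0,.001,.001).ravel()/' h.py
python3 - <<'E'
from h import *
np.set_printoptions(precision=4,suppress=True)
look("wrist","w4")
look("side","s4")
E
```

```text
wrist line 0 0.5564 0.0088 ang 84.04767560313587
vial 0.57 ((498.54644775390625, -44.55547332763672), (64.35699462890625, 29.859130859375), 83.20006561279297) x-range vs line -0.06729704655963811 -0.03722172293547291
vial 0.26 ((545.197265625, -202.56788635253906), (13.7070894241333, 27.042747497558594), 79.2802734375) x-range vs line -0.0030000212079801035 0.02377342823791354
lm 0.98 [285.7, 257.7] [ 0.4981 -0.0545  0.026 ] rel line [-0.0514 -0.069 ]
side line 84 0.5600336 0.047773845 ang 84.213104
vial 0.49 ((495.98907470703125, -64.81139373779297), (30.224695205688477, 24.97427749633789), 89.18881225585938) x-range vs line -0.065580025 -0.039793417
lm 0.67 [199.4, 202.5] [0.3346 0.0956 0.026 ] rel line [-0.2292  0.0248]
lm 0.61 [199.5, 240.2] [ 0.3516 -0.0393  0.026 ] rel line [-0.1986 -0.1076]
lm 0.58 [267.1, 246.0] [ 0.4942 -0.0589  0.026 ] rel line [-0.0547 -0.1128]
```

View pics/w4.png

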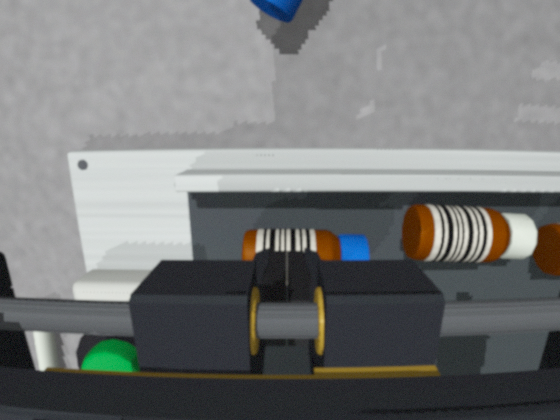

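The vial (245–370, 245) is rolling under the tip: 8 mm of tool travel gave about 4 mm of vial travel. I'll continue and then re-place the finger.

Emit:
drive_tool --increments '[{"x": 0.0,"y": 0.0075,"z": -0.0007,"spin": 0.0,"fingers": 0.0},{"x": 0.0,"y": 0.0075,"z": 0.0,"spin": 0.0,"fingers": 0.0},{"x": 0.0,"y": 0.0075,"z": 0.0,"spin": 0.0,"fingers": 0.0},{"x": 0.0,"y": 0.0075,"z": 0.0,"spin": 0.0,"fingers": 0.0},{"x": 0.0,"y": 0.0,"z": 0.0,"spin": 0.0,"fingers": 0.0},{"x": 0.0,"y": 0.0,"z": -0.0125,"spin": 0.0,"fingers": 0.0},{"x": 0.0,"y": 0.0,"z": 0.0,"spin": 0.0,"fingers": 0.0},{"x": 0.0,"y": -0.015,"z": 0.0,"spin": 0.0,"fingers": 0.0},{"x": 0.0,"y": -0.015,"z": 0.0,"spin": 0.0,"fingers": 0.0},{"x": 0.0,"y": 0.0,"z": 0.006,"spin": 0.0,"fingers": 0.0},{"x": 0.0,"y": 0.0,"z": 0.003,"spin": 0.0,"fingers": 0.0},{"x": 0.0,"y": 0.0,"z": 0.0025,"spin": 0.0,"fingers": 0.0},{"x": 0.0,"y": 0.0,"z": 0.001,"spin": 0.0,"fingers": 0.0},{"x": 0.0,"y": 0.0,"z": 0.0,"spin": 0.0,"fingers": 0.0}]'

```text
clock: 8.5
eef_pos: [0.4972, -0.0538, 0.0403]
ee_rot: [0.0, 0.743, 0.67, 0.0]
ft_force: [-0.0, 0.1, 3.3]
opening: 0.0008
```

```bash
python3 - <<'E'
from h import *
np.set_printoptions(precision=4,suppress=True)
s,M=tool();print(s["clock"],s["eef_pos"],s["ft_force"],"tool rel",stn(s["eef_pos"],[.5564,.0088],np.radians(84.05)))
look("wrist","w5")
E
```

```text
8.5 [ 0.4972 -0.0538  0.0403] [-0.0086  0.0964  3.3312] tool rel [-0.0524 -0.0684]
wrist line 0 0.5564 0.0088 ang 84.04767560313587
vial 0.86 ((494.36798095703125, -44.61820983886719), (62.26011276245117, 10.316353797912598), 84.06826782226562) x-range vs line -0.06131556441803083 -0.05098899818475523
lm 0.73 [284.8, 266.4] [ 0.5025 -0.0554  0.026 ] rel line [-0.0469 -0.0694]
```

Emit:
drive_tool --increments '[{"x": 0.0,"y": 0.0075,"z": 0.0,"spin": 0.0,"fingers": 0.0},{"x": 0.0,"y": 0.0075,"z": 0.0,"spin": 0.0,"fingers": 0.0},{"x": 0.0,"y": 0.0075,"z": 0.0,"spin": 0.0,"fingers": 0.0},{"x": 0.0,"y": 0.0075,"z": 0.0,"spin": 0.0,"fingers": 0.0},{"x": 0.0,"y": 0.0075,"z": 0.0,"spin": 0.0,"fingers": 0.0},{"x": 0.0,"y": 0.0075,"z": 0.0,"spin": 0.0,"fingers": 0.0},{"x": 0.0,"y": 0.0075,"z": 0.0,"spin": 0.0,"fingers": 0.0},{"x": 0.0,"y": 0.0075,"z": 0.0,"spin": 0.0,"fingers": 0.0},{"x": 0.0,"y": 0.0,"z": 0.0,"spin": 0.0,"fingers": 0.0},{"x": 0.0,"y": 0.0,"z": -0.0125,"spin": 0.0,"fingers": 0.0},{"x": 0.0,"y": 0.0,"z": 0.0,"spin": 0.0,"fingers": 0.0},{"x": 0.0,"y": -0.015,"z": 0.0,"spin": 0.0,"fingers": 0.0},{"x": 0.0,"y": -0.015,"z": 0.0,"spin": 0.0,"fingers": 0.0},{"x": 0.0,"y": 0.0,"z": 0.006,"spin": 0.0,"fingers": 0.0},{"x": 0.0,"y": 0.0,"z": 0.003,"spin": 0.0,"fingers": 0.0},{"x": 0.0,"y": 0.0,"z": 0.0025,"spin": 0.0,"fingers": 0.0},{"x": 0.0,"y": 0.0,"z": 0.001,"spin": 0.0,"fingers": 0.0},{"x": 0.0,"y": 0.0,"z": 0.0,"spin": 0.0,"fingers": 0.0}]'

```text
clock: 10.9
eef_pos: [0.5091, -0.055, 0.0403]
ee_rot: [0.0, 0.743, 0.67, 0.0]
ft_force: [-0.4, 0.4, 3.4]
opening: 0.0003
```

```bash
python3 - <<'E'
from h import *
np.set_printoptions(precision=4,suppress=True)
s,M=tool();print(s["clock"],s["eef_pos"],s["ft_force"],"tool rel",stn(s["eef_pos"],[.5564,.0088],np.radians(84.05)))
look("wrist","w6")
look("side","s6")
E
```

```text
10.9 [ 0.5091 -0.055   0.0403] [-0.3563  0.4234  3.3501] tool rel [-0.0404 -0.0684]
wrist line 0 0.5564 0.0088 ang 84.04767560313587
vial 0.6 ((511.0469055175781, -46.31215286254883), (63.30463409423828, 21.978221893310547), 84.09249114990234) x-range vs line -0.05037800546213265 -0.0283973958807658
lm 0.62 [285.6, 267.0] [ 0.5148 -0.0562  0.026 ] rel line [-0.0346 -0.069 ]
side line 100 0.55384433 -0.013333262 ang 84.16538
vial 0.49 ((513.6062622070312, -69.51679992675781), (33.043548583984375, 27.154245376586914), 88.95183563232422) x-range vs line -0.048704177 -0.02094787
lm 0.87 [199.0, 239.3] [ 0.3502 -0.0364  0.026 ] rel line [-0.2002 -0.0437]
lm 0.52 [196.8, 205.1] [0.3297 0.0853 0.026 ] rel line [-0.233   0.0753]
lm 0.51 [363.8, 207.4] [0.7248 0.0717 0.026 ] rel line [0.1614 0.1019]
```

Vial at about −34 mm, as predicted. Two more such strokes.

Emit:
drive_tool --increments '[{"x": 0.0,"y": 0.0075,"z": 0.0,"spin": 0.0,"fingers": 0.0},{"x": 0.0,"y": 0.0075,"z": 0.0,"spin": 0.0,"fingers": 0.0},{"x": 0.0,"y": 0.0075,"z": 0.0,"spin": 0.0,"fingers": 0.0},{"x": 0.0,"y": 0.0075,"z": 0.0,"spin": 0.0,"fingers": 0.0},{"x": 0.0,"y": 0.0075,"z": 0.0,"spin": 0.0,"fingers": 0.0},{"x": 0.0,"y": 0.0075,"z": 0.0,"spin": 0.0,"fingers": 0.0},{"x": 0.0,"y": 0.0075,"z": 0.0,"spin": 0.0,"fingers": 0.0},{"x": 0.0,"y": 0.0075,"z": 0.0,"spin": 0.0,"fingers": 0.0},{"x": 0.0,"y": 0.0,"z": 0.0,"spin": 0.0,"fingers": 0.0},{"x": 0.0,"y": 0.0,"z": -0.0125,"spin": 0.0,"fingers": 0.0},{"x": 0.0,"y": 0.0,"z": 0.0,"spin": 0.0,"fingers": 0.0},{"x": 0.0,"y": -0.015,"z": 0.0,"spin": 0.0,"fingers": 0.0},{"x": 0.0,"y": -0.015,"z": 0.0,"spin": 0.0,"fingers": 0.0},{"x": 0.0,"y": 0.0,"z": 0.006,"spin": 0.0,"fingers": 0.0},{"x": 0.0,"y": 0.0,"z": 0.003,"spin": 0.0,"fingers": 0.0},{"x": 0.0,"y": 0.0,"z": 0.0025,"spin": 0.0,"fingers": 0.0},{"x": 0.0,"y": 0.0,"z": 0.001,"spin": 0.0,"fingers": 0.0},{"x": 0.0,"y": 0.0,"z": 0.0,"spin": 0.0,"fingers": 0.0}]'

```text
clock: 13.45
eef_pos: [0.521, -0.0563, 0.0403]
ee_rot: [0.0, 0.743, 0.67, 0.0]
ft_force: [-0.3, 0.5, 2.7]
opening: 0.0005
```

Emit:
drive_tool --increments '[{"x": 0.0,"y": 0.0075,"z": 0.0,"spin": 0.0,"fingers": 0.0},{"x": 0.0,"y": 0.0075,"z": 0.0,"spin": 0.0,"fingers": 0.0},{"x": 0.0,"y": 0.0075,"z": 0.0,"spin": 0.0,"fingers": 0.0},{"x": 0.0,"y": 0.0075,"z": 0.0,"spin": 0.0,"fingers": 0.0},{"x": 0.0,"y": 0.0075,"z": 0.0,"spin": 0.0,"fingers": 0.0},{"x": 0.0,"y": 0.0075,"z": 0.0,"spin": 0.0,"fingers": 0.0},{"x": 0.0,"y": 0.0075,"z": 0.0,"spin": 0.0,"fingers": 0.0},{"x": 0.0,"y": 0.0075,"z": 0.0,"spin": 0.0,"fingers": 0.0},{"x": 0.0,"y": 0.0,"z": 0.0,"spin": 0.0,"fingers": 0.0},{"x": 0.0,"y": 0.0,"z": -0.0125,"spin": 0.0,"fingers": 0.0},{"x": 0.0,"y": 0.0,"z": 0.0,"spin": 0.0,"fingers": 0.0},{"x": 0.0,"y": -0.04,"z": -0.1,"spin": 0.0,"fingers": 0.0},{"x": 0.0,"y": -0.04,"z": -0.1,"spin": 0.0,"fingers": 0.0},{"x": 0.0,"y": -0.04,"z": -0.1,"spin": 0.0,"fingers": 0.0},{"x": 0.0,"y": 0.0,"z": 0.0,"spin": 0.0,"fingers": 0.0},{"x": 0.0,"y": 0.0,"z": 0.0,"spin": 0.0,"fingers": 0.0}]'

```text
clock: 15.45
eef_pos: [0.4964, -0.0536, 0.1643]
ee_rot: [-0.0, 0.743, 0.67, -0.0]
ft_force: [-0.4, -0.6, -1.0]
opening: 0.001
```

```bash
python3 - <<'E'
from h import *
np.set_printoptions(precision=4,suppress=True)
s,M=tool();print(s["clock"],s["eef_pos"],s["ft_force"],"tool rel",stn(s["eef_pos"],[.5564,.0088],np.radians(84.05)))
look("wrist","w7")
look("side","s7");look("top","t7")
E
```

```text
15.45 [ 0.4964 -0.0536  0.1643] [-0.4499 -0.58   -0.9937] tool rel [-0.0532 -0.0683]
wrist line 649 0.56116456 0.059287783 ang 84.0417
vial 0.97 ((535.4009399414062, -48.061744689941406), (64.18289947509766, 24.491823196411133), 75.88919830322266) x-range vs line -0.025527352 0.001110386
lm 0.92 [298.5, 16.1] [ 0.3516 -0.0294  0.026 ] rel line [-0.1993 -0.11  ]
lm 0.62 [286.3, 249.0] [ 0.5402 -0.0585  0.026 ] rel line [-0.0086 -0.1193]
side line 72 0.55928725 0.04038503 ang 84.266655
vial 0.58 ((539.3440551757812, -47.055419921875), (84.68647766113281, 27.31720542907715), 86.06932830810547) x-range vs line -0.024732571 0.0031071906
lm 0.82 [286.8, 247.0] [ 0.5349 -0.0626  0.026 ] rel line [-0.0139 -0.1049]
lm 0.79 [197.7, 205.2] [0.3319 0.0848 0.026 ] rel line [-0.2307  0.0215]
lm 0.67 [201.4, 241.7] [ 0.3562 -0.0441  0.026 ] rel line [-0.1936 -0.1043]
top line 106 0.5663157 0.09374841 ang 84.08247
lm 0.74 [252.6, 297.0] [0.337  0.0867 0.026 ] rel line [-0.2274 -0.0307]
```

View pics/w7.png

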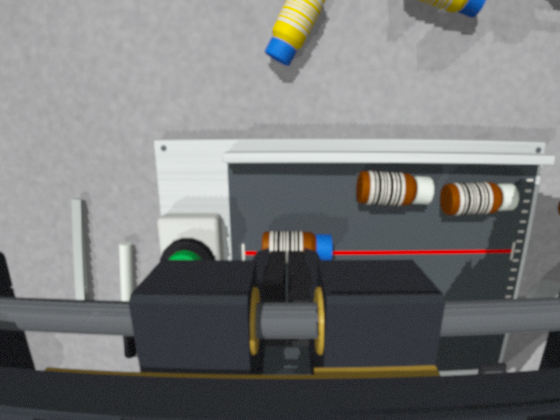

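The vial (262–333, 245) is just short of the line (row 252), partly hidden by the finger. I'll back off for a clear view.

Emit:
drive_tool --increments '[{"x": 0.0,"y": -0.05,"z": 0.0,"spin": 0.0,"fingers": 0.0},{"x": 0.0,"y": -0.05,"z": 0.0,"spin": 0.0,"fingers": 0.0},{"x": 0.0,"y": -0.05,"z": 0.0,"spin": 0.0,"fingers": 0.0},{"x": 0.0,"y": 0.0,"z": 0.0,"spin": 0.0,"fingers": 0.0}]'

```text
clock: 16.4
eef_pos: [0.4364, -0.0473, 0.1649]
ee_rot: [-0.0, 0.743, 0.67, -0.0]
ft_force: [0.1, -0.2, -0.1]
opening: 0.0006
```

```bash
python3 - <<'E'
from h import *
np.set_printoptions(precision=4,suppress=True)
s,M=tool();print(s["clock"],s["eef_pos"],s["ft_force"])
for n in("wrist","side","top"): look(n,n+"8")
E
```

```text
16.4 [ 0.4364 -0.0473  0.1649] [ 0.1375 -0.2453 -0.0582]
wrist line 0 0.5564 0.0088 ang 84.04767560313587
lm 0.92 [295.0, 92.6] [ 0.3484 -0.0315  0.026 ] rel line [-0.2027 -0.0617]
lm 0.77 [431.7, 63.7] [0.3359 0.08   0.026 ] rel line [-0.2267  0.048 ]
lm 0.58 [287.7, 306.1] [ 0.5382 -0.057   0.026 ] rel line [-0.0112 -0.0673]
side line 64 0.56192106 0.06546574 ang 84.12205
vial 0.71 ((539.265869140625, -46.989925384521484), (84.80644226074219, 27.481861114501953), 86.0699234008789) x-range vs line -0.02493505 0.0033244488
lm 0.81 [198.0, 204.4] [0.3322 0.088  0.026 ] rel line [-0.2308 -0.0011]
lm 0.8 [198.9, 240.3] [ 0.3504 -0.0396  0.026 ] rel line [-0.1996 -0.1262]
lm 0.71 [285.8, 246.1] [ 0.533  -0.0598  0.026 ] rel line [-0.0159 -0.1276]
top line 150 0.56337523 0.06483592 ang 84.13245
vial 0.61 ((587.9382934570312, -222.47581481933594), (14.306928634643555, 127.81793975830078), 77.5107192993164) x-range vs line -0.009549918 0.11666379
lm 0.81 [310.0, 293.2] [ 0.3469 -0.0272  0.026 ] rel line [-0.2059 -0.1137]
lm 0.65 [253.7, 300.6] [0.3299 0.0843 0.026 ] rel line [-0.2342 -0.0045]
lm 0.29 [295.0, 112.4] [0.7152 0.0097 0.026 ] rel line [ 0.1566 -0.0393]
```

View pics/wrist8.png

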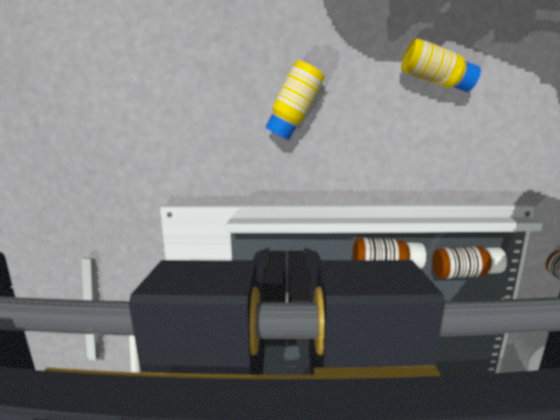

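That was the wrong direction: the fingers hide more of the line. The view clears if the tool goes ahead (+y), higher up.

Emit:
drive_tool --increments '[{"x": 0.0,"y": 0.085,"z": -0.022,"spin": 0.0,"fingers": 0.0},{"x": 0.0,"y": 0.085,"z": -0.022,"spin": 0.0,"fingers": 0.0},{"x": 0.0,"y": 0.085,"z": -0.022,"spin": 0.0,"fingers": 0.0},{"x": 0.0,"y": 0.085,"z": -0.022,"spin": 0.0,"fingers": 0.0},{"x": 0.0,"y": 0.0,"z": 0.0,"spin": 0.0,"fingers": 0.0},{"x": 0.0,"y": 0.0,"z": 0.0,"spin": 0.0,"fingers": 0.0}]'

```text
clock: 17.6
eef_pos: [0.5714, -0.0612, 0.1994]
ee_rot: [-0.001, 0.743, 0.67, -0.0]
ft_force: [-0.2, 0.5, -0.5]
opening: 0.0002
```

```bash
python3 - <<'E'
from h import *
np.set_printoptions(precision=4,suppress=True)
s,M=tool();print(s["clock"],s["eef_pos"],"tool rel",stn(s["eef_pos"],[.5564,.0088],np.radians(84.05)))
for n in("wrist","side"): look(n,n+"9")
E
```

```text
17.6 [ 0.5714 -0.0612  0.1994] tool rel [ 0.0222 -0.0681]
wrist line 649 0.5627139 0.07393074 ang 84.30177
vial 0.96 ((539.84521484375, -48.814170837402344), (62.95608139038086, 28.998598098754883), 84.09012603759766) x-range vs line -0.025161888 0.003927999
lm 0.57 [286.3, 157.7] [ 0.538  -0.0581  0.026 ] rel line [-0.0115 -0.1339]
lm 0.31 [390.6, 67.0] [0.4665 0.043  0.026 ] rel line [-0.0927 -0.0403]
side line 72 0.55928725 0.04038503 ang 84.266655
vial 0.68 ((539.3078002929688, -46.985801696777344), (85.03234100341797, 27.39969253540039), 86.06939697265625) x-range vs line -0.024913574 0.003202553
lm 0.68 [200.5, 241.1] [ 0.3541 -0.0422  0.026 ] rel line [-0.1959 -0.1026]
lm 0.62 [198.6, 204.0] [0.3334 0.0896 0.026 ] rel line [-0.2297  0.0264]
lm 0.56 [284.9, 245.8] [ 0.5312 -0.0588  0.026 ] rel line [-0.018  -0.1015]
```

View pics/wrist9.png

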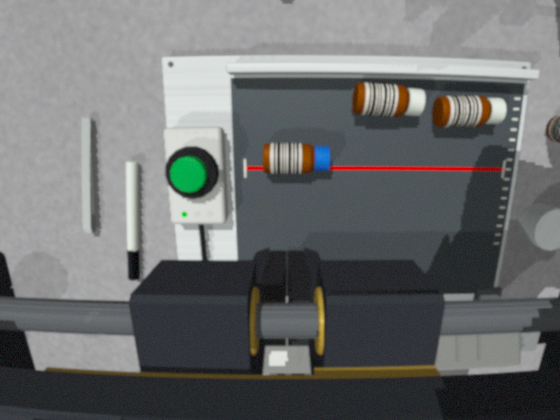

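The picture shows the vial (264–330, 158) straight, with the line at row 168: it still needs about 10.7 mm, so 21.4 mm of tool travel.

Emit:
drive_tool --increments '[{"x": 0.0,"y": -0.024,"z": 0.09,"spin": 0.0,"fingers": 0.0},{"x": 0.0,"y": -0.024,"z": 0.09,"spin": 0.0,"fingers": 0.0},{"x": 0.0,"y": -0.024,"z": 0.09,"spin": 0.0,"fingers": 0.0},{"x": 0.0,"y": -0.0235,"z": 0.09,"spin": 0.0,"fingers": 0.0},{"x": 0.0,"y": 0.0,"z": 0.025,"spin": 0.0,"fingers": 0.0},{"x": 0.0,"y": 0.0,"z": 0.0,"spin": 0.0,"fingers": 0.0},{"x": 0.0,"y": 0.0,"z": 0.0,"spin": 0.0,"fingers": 0.0},{"x": 0.0,"y": 0.0,"z": 0.0,"spin": 0.0,"fingers": 0.0}]'

```text
clock: 18.9
eef_pos: [0.5356, -0.058, 0.0477]
ee_rot: [0.001, 0.743, 0.67, 0.001]
ft_force: [-0.7, 0.3, -0.3]
opening: 0.0001
```

Emit:
drive_tool --increments '[{"x": 0.0,"y": 0.0,"z": 0.01,"spin": 0.0,"fingers": 0.0},{"x": 0.0,"y": 0.0,"z": 0.0,"spin": 0.0,"fingers": 0.0},{"x": 0.0,"y": 0.0,"z": 0.0,"spin": 0.0,"fingers": 0.0}]'

```text
clock: 19.27
eef_pos: [0.5342, -0.0575, 0.0422]
ee_rot: [-0.0, 0.743, 0.67, -0.0]
ft_force: [-0.0, -0.9, -0.0]
opening: 0.0007
```

```bash
python3 - <<'E'
from h import *
np.set_printoptions(precision=4,suppress=True)
for i in range(3):
    s,M=tool();print(s["clock"],s["eef_pos"],s["ft_force"],"tool rel",stn(s["eef_pos"],[.5564,.0088],np.radians(84.05)))
    arm.capture("side")
E
```

```text
19.275 [ 0.5342 -0.0575  0.0422] [-0.0402 -0.8901 -0.0369] tool rel [-0.0152 -0.0683]
19.325 [ 0.5343 -0.0576  0.0422] [ 0.5399 -0.1692 -0.2448] tool rel [-0.0151 -0.0683]
19.375 [ 0.5343 -0.0576  0.0422] [-0.7882 -0.2263 -0.2126] tool rel [-0.0151 -0.0683]
```

Emit:
drive_tool --increments '[{"x": 0.0,"y": 0.0,"z": 0.0035,"spin": 0.0,"fingers": 0.0},{"x": 0.0,"y": 0.0,"z": 0.002,"spin": 0.0,"fingers": 0.0},{"x": 0.0,"y": 0.0,"z": 0.0007,"spin": 0.0,"fingers": 0.0},{"x": 0.0,"y": 0.0,"z": 0.0,"spin": 0.0,"fingers": 0.0}]'

```text
clock: 19.92
eef_pos: [0.5349, -0.0577, 0.0403]
ee_rot: [0.001, 0.743, 0.67, 0.0]
ft_force: [1.2, 0.4, 5.3]
opening: 0.0002
```

Emit:
drive_tool --increments '[{"x": 0.0,"y": 0.0075,"z": -0.0003,"spin": 0.0,"fingers": 0.0},{"x": 0.0,"y": 0.0075,"z": 0.0,"spin": 0.0,"fingers": 0.0},{"x": 0.0,"y": 0.0075,"z": 0.0,"spin": 0.0,"fingers": 0.0},{"x": 0.0,"y": 0.0075,"z": 0.0,"spin": 0.0,"fingers": 0.0},{"x": 0.0,"y": 0.0075,"z": 0.0,"spin": 0.0,"fingers": 0.0},{"x": 0.0,"y": 0.0075,"z": 0.0,"spin": 0.0,"fingers": 0.0},{"x": 0.0,"y": 0.0075,"z": 0.0,"spin": 0.0,"fingers": 0.0},{"x": 0.0,"y": 0.0,"z": 0.0,"spin": 0.0,"fingers": 0.0},{"x": 0.0,"y": 0.0,"z": 0.0,"spin": 0.0,"fingers": 0.0},{"x": 0.0,"y": 0.0,"z": -0.0125,"spin": 0.0,"fingers": 0.0},{"x": 0.0,"y": 0.0,"z": 0.0,"spin": 0.0,"fingers": 0.0},{"x": 0.0,"y": 0.01,"z": -0.1,"spin": 0.0,"fingers": 0.0},{"x": 0.0,"y": 0.02,"z": -0.1,"spin": 0.0,"fingers": 0.0},{"x": 0.0,"y": 0.02,"z": -0.1,"spin": 0.0,"fingers": 0.0},{"x": 0.0,"y": 0.02,"z": -0.1,"spin": 0.0,"fingers": 0.0},{"x": 0.0,"y": 0.0,"z": 0.0,"spin": 0.0,"fingers": 0.0},{"x": 0.0,"y": 0.0,"z": 0.0,"spin": 0.0,"fingers": 0.0}]'

```text
clock: 22.05
eef_pos: [0.5823, -0.0624, 0.2037]
ee_rot: [-0.001, 0.743, 0.67, -0.0]
ft_force: [-0.2, -0.8, -0.9]
opening: 0.0008
```

```bash
python3 - <<'E'
from h import *
np.set_printoptions(precision=4,suppress=True)
s,M=tool();print(s["clock"],s["eef_pos"],"tool rel",stn(s["eef_pos"],[.5564,.0088],np.radians(84.05)))
c=look("wrist","wrist10"); look("side","side10")
for d in arm.landmark_of("wrist","read_key_top"): print("key",d["p"],d["at"],at_z(c,d["at"],.052))
for n in ("wrist","side"):
    c=arm.capture(n)
    for d in arm.regions_of(n,"read_key_top")[:2]: print("keymask",d["p"],d["rect"],at_z(c,d["rect"][:2],.052))
    im=c["img"].astype(int);g=(im[...,1]>im[...,0]+50)&(im[...,1]>im[...,2]+30)
    k,l,st,ce=cv2.connectedComponentsWithStats(g.astype(np.uint8));i=1+st[1:,4].argmax();print("green",ce[i],st[i],at_z(c,ce[i],.052))
E
```

```text
22.05 [ 0.5823 -0.0624  0.2037] tool rel [ 0.0331 -0.0682]
wrist line 668 0.5605439 0.05435294 ang 84.11383
vial 0.86 ((550.5762329101562, -50.05339431762695), (62.40155792236328, 28.508991241455078), 85.73719787597656) x-range vs line -0.013305088 0.015109074
vial 0.69 ((542.5514526367188, -152.49537658691406), (35.04066467285156, 34.71000671386719), 80.92594909667969) x-range vs line -0.013854177 0.020652575
lm 0.73 [284.8, 156.0] [ 0.5476 -0.0606  0.026 ] rel line [-0.0011 -0.1157]
side line 73 0.55938196 0.04715133 ang 83.740845
vial 0.8 ((549.8357543945312, -47.13191223144531), (85.18123626708984, 27.404504776000977), 85.49346160888672) x-range vs line -0.012968845 0.0152170835
lm 0.86 [196.9, 207.1] [0.331  0.0774 0.026 ] rel line [-0.2303  0.0051]
lm 0.55 [291.2, 247.9] [ 0.5439 -0.0654  0.026 ] rel line [-0.0031 -0.1136]
lm 0.54 [199.1, 240.4] [ 0.3509 -0.0399  0.026 ] rel line [-0.1978 -0.1093]
key 0.67 [186.0, 159.2] [ 0.5385 -0.147   0.052 ]
key 0.45 [287.7, 158.9] [ 0.5478 -0.0579  0.052 ]
keymask 0.78 [187.9, 158.8, 40.1, 39.2] [ 0.5388 -0.1455  0.052 ]
keymask 0.43 [348.8, 208.8, 372.6, 335.1] [ 0.5988 -0.0074  0.052 ]
green [188.5739 160.3412] [ 170  142   38   38 1096] [ 0.5402 -0.1451  0.052 ]
keymask 0.64 [291.6, 268.5, 17.1, 14.2] [ 0.5385 -0.1495  0.052 ]
keymask 0.46 [316.3, 231.3, 162.8, 135.6] [ 0.5964 -0.0439  0.052 ]
green [292.2077 266.5072] [284 260  17  15 207] [ 0.54   -0.1443  0.052 ]
```

View pics/wrist10.png

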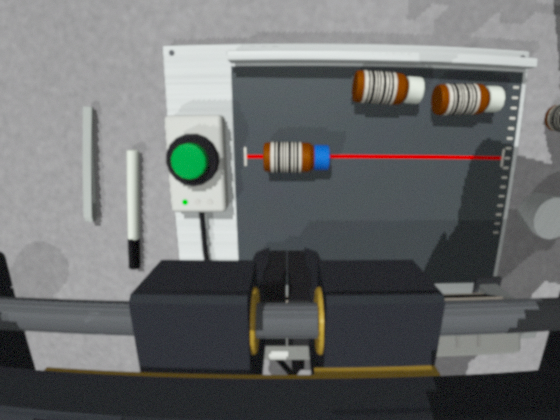

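The vial (264–330, 156) now lies on the line (row 157): wrist and side both put its axis about +1 mm from the line. The key is at (0.540, −0.145). I'll press it with one opened finger so the other tip stays clear of the collar and the vial.

Emit:
drive_tool --increments '[{"x": -0.085,"y": -0.021,"z": 0.0,"spin": 0.0,"fingers": 1.0},{"x": -0.085,"y": -0.021,"z": 0.0,"spin": 0.0,"fingers": 1.0},{"x": -0.085,"y": -0.021,"z": 0.0,"spin": 0.0,"fingers": 1.0},{"x": -0.085,"y": -0.021,"z": 0.0,"spin": 0.0,"fingers": 1.0},{"x": 0.0,"y": 0.0,"z": 0.07,"spin": 0.0,"fingers": 1.0},{"x": 0.0,"y": 0.0,"z": 0.07,"spin": 0.0,"fingers": 1.0},{"x": 0.0,"y": 0.0,"z": 0.07,"spin": 0.0,"fingers": 1.0},{"x": 0.0,"y": 0.0,"z": 0.07,"spin": 0.0,"fingers": 1.0},{"x": 0.0,"y": 0.0,"z": 0.06,"spin": 0.0,"fingers": 1.0},{"x": 0.0,"y": 0.0,"z": 0.0,"spin": 0.0,"fingers": 1.0},{"x": 0.0,"y": 0.0,"z": 0.0,"spin": 0.0,"fingers": 1.0},{"x": 0.0,"y": 0.0,"z": 0.0,"spin": 0.0,"fingers": 1.0}]'

```text
clock: 24.1
eef_pos: [0.5366, -0.195, 0.0703]
ee_rot: [0.001, 0.743, 0.67, 0.0]
ft_force: [0.2, 0.1, 0.3]
opening: 0.0881
```

```bash
python3 - <<'E'
from h import *
np.set_printoptions(precision=4,suppress=True)
s,M=tool();print(s["clock"],s["eef_pos"],s["opening"],s["ft_force"])
c=arm.capture("wrist");save(c,"w11.png")
c=arm.capture("side");i=cv2.resize(c["img"][190:350,230:390],None,fx=3.5,fy=3.5,interpolation=cv2.INTER_CUBIC)
cv2.imwrite("pics/j11.png",np.hstack([cv2.resize(i,(420,420)),cv2.resize(arm.capture("wrist")["img"],(560,420))[:,:380]])[...,::-1])
E
```

```text
24.1 [ 0.5366 -0.195   0.0703] 0.08812654883433478 [0.2377 0.0855 0.2654]
```

View pics/j11.png

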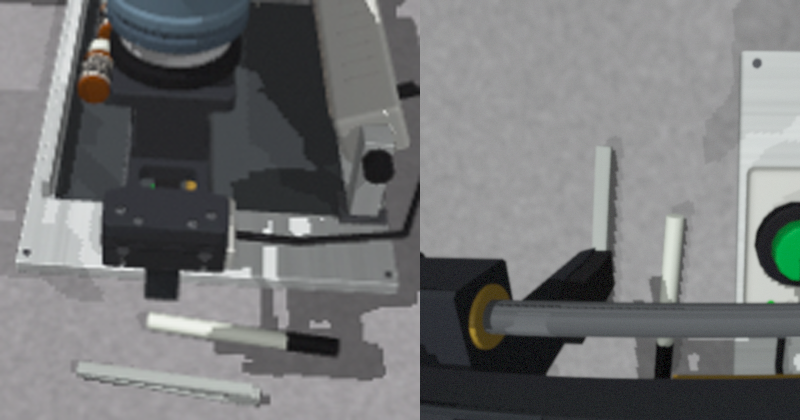

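The side crop shows the gripper over the console, its free finger above bare bench beyond the console; the marker and tweezers lie clear below. The finger's computed centre is 2–3 mm from the key's centre. I'll go down to the key.

Emit:
drive_tool --increments '[{"x": 0.0,"y": 0.0,"z": 0.02,"spin": 0.0,"fingers": 1.0},{"x": 0.0,"y": 0.0,"z": 0.02,"spin": 0.0,"fingers": 1.0},{"x": 0.0,"y": 0.0,"z": 0.0,"spin": 0.0,"fingers": 1.0},{"x": 0.0,"y": 0.0,"z": 0.0,"spin": 0.0,"fingers": 1.0},{"x": 0.0,"y": 0.0,"z": 0.0,"spin": 0.0,"fingers": 1.0}]'

```text
clock: 24.88
eef_pos: [0.5357, -0.1944, 0.053]
ee_rot: [0.0, 0.743, 0.67, -0.0]
ft_force: [-0.2, -0.1, 3.0]
opening: 0.0882
```

Emit:
drive_tool --increments '[{"x": 0.0,"y": 0.0,"z": 0.006,"spin": 0.0,"fingers": 1.0},{"x": 0.0,"y": 0.0,"z": 0.006,"spin": 0.0,"fingers": 1.0},{"x": 0.0,"y": 0.0,"z": 0.005,"spin": 0.0,"fingers": 1.0},{"x": 0.0,"y": 0.0,"z": 0.0,"spin": 0.0,"fingers": 1.0},{"x": 0.0,"y": 0.0,"z": 0.0,"spin": 0.0,"fingers": 1.0}]'

```text
clock: 25.5
eef_pos: [0.536, -0.1946, 0.0498]
ee_rot: [-0.0, 0.742, 0.67, 0.0]
ft_force: [-13.1, 4.4, 34.6]
opening: 0.0882
```

Emit:
drive_tool --increments '[{"x": 0.0,"y": 0.0,"z": -0.025,"spin": 0.0,"fingers": 1.0},{"x": 0.0,"y": 0.0,"z": -0.025,"spin": 0.0,"fingers": 1.0},{"x": 0.0,"y": 0.0,"z": 0.0,"spin": 0.0,"fingers": 1.0}]'

```text
clock: 25.88
eef_pos: [0.5359, -0.1946, 0.0664]
ee_rot: [0.0, 0.743, 0.67, 0.0]
ft_force: [-0.7, 0.4, 0.2]
opening: 0.0881
```

```bash
python3 - <<'E'
from h import *
np.set_printoptions(precision=4,suppress=True)
s,M=tool();print(s["clock"],s["eef_pos"],s["opening"],s["ft_force"])
X=s["eef_pos"];c=arm.capture("wrist");cs=arm.capture("side")
for n,p in (("key",np.array([.540,-.1447,.052])),("tipR",X+M[:,0]*.05275),("tipR in",X+M[:,0]*.044),("tipL in",X-M[:,0]*.044)): print(n,proj(c,p),proj(cs,p))
a=c["img"].copy();b=cv2.resize(cs["img"][180:350,220:400],None,fx=2.4,fy=2.4,interpolation=cv2.INTER_CUBIC)
h=np.zeros((420,800,3),np.uint8);h[:,:420]=a[:,140:];h[:b.shape[0],420:420+380]=b[:,:380];cv2.imwrite("pics/j12.png",h[...,::-1])
E
```

```text
25.875 [ 0.5359 -0.1946  0.0664] 0.08806295966156732 [-0.6694  0.4469  0.2216]
key [384.7119 254.2142] [292.2254 266.6491]
tipR [398.4165 267.7823] [293.1682 260.1734]
tipR in [380.1529 267.9427] [292.9846 263.5348]
tipL in [193.3365 267.9532] [290.9061 301.1815]
```

View pics/j12.png

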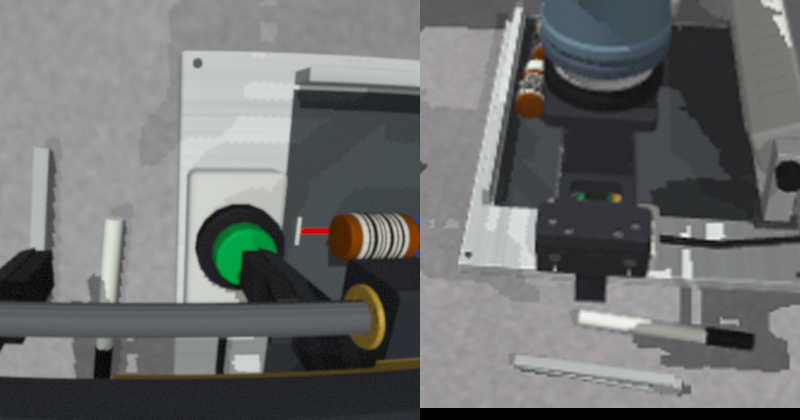

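The left half shows the finger tip at (255,255) over the key (centre (243,252)), slightly to its vial side; it met a hard stop at z = 0.050. I'll centre by 2.4 mm and repeat in fine steps to get the force profile.

Emit:
drive_tool --increments '[{"x": -0.006,"y": -0.002,"z": 0.01,"spin": 0.0,"fingers": 1.0},{"x": 0.0,"y": 0.0,"z": 0.01,"spin": 0.0,"fingers": 1.0},{"x": 0.0,"y": 0.0,"z": 0.0,"spin": 0.0,"fingers": 1.0},{"x": 0.0,"y": 0.0,"z": 0.0,"spin": 0.0,"fingers": 1.0}]'

```text
clock: 26.48
eef_pos: [0.5345, -0.1967, 0.0578]
ee_rot: [-0.0, 0.743, 0.67, -0.0]
ft_force: [-0.1, 0.0, 0.4]
opening: 0.0879
```

```bash
cat > f.py <<'E'
from h import *
np.set_printoptions(precision=4,suppress=True)
for i in range(3):
    s=arm.observe();c=arm.capture("wrist");print(s["clock"],s["eef_pos"],s["ft_force"],s["torque"])
im=c["img"].astype(int);g=(im[...,1]>im[...,0]+50)&(im[...,1]>im[...,2]+30);v,u=np.nonzero(g)
print("green",g.sum(),v.min(),v.max(),u.min(),u.max())
E
python3 f.py
```

```text
26.475 [ 0.5345 -0.1967  0.0578] [-0.0771  0.0078  0.407 ] [ 0.0054 -0.0324  0.0305]
26.525 [ 0.5346 -0.1968  0.058 ] [ 0.1556 -0.3041 -0.209 ] [0.0251 0.0502 0.0008]
26.575 [ 0.5347 -0.1968  0.0581] [-0.3038 -0.9224 -0.3428] [ 0.0412 -0.0098  0.0379]
green 1743 229 293 360 427
```

Emit:
drive_tool --increments '[{"x": 0.0,"y": 0.0,"z": 0.005,"spin": 0.0,"fingers": 1.0},{"x": 0.0,"y": 0.0,"z": 0.005,"spin": 0.0,"fingers": 1.0},{"x": 0.0,"y": 0.0,"z": 0.0,"spin": 0.0,"fingers": 1.0},{"x": 0.0,"y": 0.0,"z": 0.0,"spin": 0.0,"fingers": 1.0}]'

```text
clock: 27.12
eef_pos: [0.5348, -0.1969, 0.0543]
ee_rot: [0.0, 0.743, 0.67, 0.0]
ft_force: [0.9, 0.6, 2.8]
opening: 0.0882
```

```bash
python3 f.py
```

```text
27.125 [ 0.5348 -0.1969  0.0543] [0.8995 0.6262 2.7821] [ 0.123  -0.0543 -0.0272]
27.175 [ 0.5348 -0.1969  0.0543] [ 0.2762 -0.708   2.6123] [ 0.1528 -0.0416 -0.0465]
27.225 [ 0.5348 -0.1969  0.0542] [ 0.7767 -0.5517  2.2781] [ 0.139  -0.0751 -0.0453]
green 1594 231 293 362 429
```

Emit:
drive_tool --increments '[{"x": 0.0,"y": 0.0,"z": 0.004,"spin": 0.0,"fingers": 1.0},{"x": 0.0,"y": 0.0,"z": 0.003,"spin": 0.0,"fingers": 1.0},{"x": 0.0,"y": 0.0,"z": 0.0,"spin": 0.0,"fingers": 1.0},{"x": 0.0,"y": 0.0,"z": 0.0,"spin": 0.0,"fingers": 1.0}]'

```text
clock: 27.78
eef_pos: [0.5349, -0.1969, 0.0515]
ee_rot: [0.0, 0.743, 0.67, 0.0]
ft_force: [1.2, 0.0, 4.5]
opening: 0.088
```

```bash
python3 f.py
```

```text
27.775 [ 0.5349 -0.1969  0.0515] [1.2439 0.0262 4.4841] [ 0.1694 -0.1885 -0.0501]
27.825 [ 0.5348 -0.1969  0.0514] [ 0.3071 -1.3365  4.0465] [ 0.1657 -0.1775 -0.035 ]
27.875 [ 0.5348 -0.1969  0.0514] [ 0.8474 -0.0565  4.1206] [ 0.1375 -0.1898 -0.0691]
green 1464 233 293 363 428
```

Emit:
drive_tool --increments '[{"x": 0.0,"y": 0.0,"z": 0.003,"spin": 0.0,"fingers": 1.0},{"x": 0.0,"y": 0.0,"z": 0.002,"spin": 0.0,"fingers": 1.0},{"x": 0.0,"y": 0.0,"z": 0.0,"spin": 0.0,"fingers": 1.0},{"x": 0.0,"y": 0.0,"z": 0.0,"spin": 0.0,"fingers": 1.0}]'

```text
clock: 28.42
eef_pos: [0.5349, -0.1969, 0.0503]
ee_rot: [0.0, 0.743, 0.67, 0.0]
ft_force: [-2.0, 1.0, 12.4]
opening: 0.0881
```

```bash
python3 f.py
```

```text
28.425 [ 0.5349 -0.1969  0.0503] [-2.0009  0.9821 12.4055] [0.7272 0.2455 0.1206]
28.475 [ 0.5349 -0.1969  0.0503] [-1.5679  0.0351 12.6737] [0.6784 0.1919 0.0924]
28.525 [ 0.5349 -0.1969  0.0503] [-1.6894  0.4793 12.3818] [0.7588 0.2419 0.1084]
green 1412 234 293 363 429
```

The spring profile is clear (2.6 N at 54.3 mm, 4.2 N at 51.4 mm, hard stop at 50.3 mm, 6 mm below first contact), so the key is fully down. Now I'll release it and look.

Emit:
drive_tool --increments '[{"x": 0.0,"y": 0.0,"z": -0.015,"spin": 0.0,"fingers": 1.0},{"x": 0.0,"y": 0.0,"z": -0.03,"spin": 0.0,"fingers": 1.0},{"x": 0.0,"y": 0.0,"z": -0.085,"spin": 0.0,"fingers": 1.0},{"x": 0.0,"y": 0.0,"z": -0.085,"spin": 0.0,"fingers": 1.0},{"x": 0.0,"y": 0.0,"z": -0.085,"spin": 0.0,"fingers": 1.0},{"x": 0.0,"y": 0.0,"z": -0.085,"spin": 0.0,"fingers": 1.0},{"x": 0.1,"y": 0.03,"z": 0.0,"spin": 0.0,"fingers": 1.0},{"x": 0.1,"y": 0.03,"z": 0.0,"spin": 0.0,"fingers": 1.0},{"x": 0.1,"y": 0.03,"z": 0.0,"spin": 0.0,"fingers": 1.0},{"x": 0.0,"y": 0.03,"z": 0.0,"spin": 0.0,"fingers": 1.0},{"x": 0.0,"y": 0.0,"z": 0.0,"spin": 0.0,"fingers": 1.0},{"x": 0.0,"y": 0.0,"z": 0.0,"spin": 0.0,"fingers": 1.0}]'

```text
clock: 30.08
eef_pos: [0.5941, -0.0834, 0.2029]
ee_rot: [-0.0, 0.743, 0.669, -0.0]
ft_force: [-0.3, 1.0, 0.1]
opening: 0.0886
```

```bash
python3 - <<'E'
from h import *
np.set_printoptions(precision=4,suppress=True)
for n in ("wrist","side"):
    c=look(n,n+"13")
    d=[d for d in arm.regions_of(n,"blue_vial") if at_z(c,d["rect"][:2],.026)[0]>.5][0]
    v,u=np.nonzero(d["mask"]);Q=np.array([at_z(c,(p,q),.026)[:2] for p,q in zip(u,v)],np.float32)
    f=cv2.fitLine(Q,cv2.DIST_L2,0,.001,.001).ravel();print("pca yaw",np.degrees(np.arctan2(f[1],f[0]))%180,d["p"])
    print([(round(d["p"],2),at_z(c,d["at"],.026)) for d in arm.landmark_of(n,"white_vial_a")[:3]])
    im=c["img"].astype(int);g=(im[...,1]>im[...,0]+50)&(im[...,1]>im[...,2]+30)
    k,l,st,ce=cv2.connectedComponentsWithStats(g.astype(np.uint8));i=1+st[1:,4].argmax();print("green",ce[i],st[i],at_z(c,ce[i],.052))
s,M=tool();print(s["clock"],s["eef_pos"],s["ft_force"])
E
```

```text
wrist line 686 0.5608268 0.05449491 ang 84.28345
vial 0.98 ((549.6952514648438, -49.52357864379883), (63.21901321411133, 27.816694259643555), 84.16246032714844) x-range vs line -0.014682223 0.013212716
lm 0.7 [310.0, 143.7] [ 0.5504 -0.0568  0.026 ] rel line [ 0.0007 -0.1118]
lm 0.68 [392.9, 142.9] [0.5574 0.0213 0.026 ] rel line [-0.0002 -0.0333]
lm 0.43 [401.3, 69.8] [0.4922 0.0317 0.026 ] rel line [-0.066  -0.0295]
pca yaw 83.06097 0.98
[(0.96, array([0.4908, 0.0311, 0.026 ])), (0.94, array([0.5085, 0.1048, 0.026 ])), (0.17, array([ 0.5338, -0.2522,  0.026 ]))]
green [209.4357 144.7276] [ 191  126   38   39 1127] [ 0.5402 -0.1451  0.052 ]
side line 71 0.56315345 0.0792921 ang 83.94391
vial 0.84 ((549.8361206054688, -47.13188171386719), (85.18148803710938, 27.405372619628906), 85.49154663085938) x-range vs line -0.013658325 0.0144384075
lm 0.84 [289.9, 247.6] [ 0.5413 -0.0645  0.026 ] rel line [-0.0066 -0.1453]
lm 0.77 [200.8, 240.2] [ 0.3544 -0.0393  0.026 ] rel line [-0.1951 -0.14  ]
lm 0.52 [196.9, 206.1] [0.3305 0.0813 0.026 ] rel line [-0.2316 -0.0226]
pca yaw 83.60286 0.84
[(0.82, array([0.4948, 0.0247, 0.026 ])), (0.79, array([0.5099, 0.1129, 0.026 ]))]
green [292.1524 266.5905] [284 260  17  15 210] [ 0.5399 -0.1445  0.052 ]
30.575 [ 0.5946 -0.0824  0.2033] [ 0.1344 -0.911  -0.2649]
```

```bash
python3 -c "
from workcell import arm
print(arm.close_job())"
```

```text
the job is handed in; nothing more can be done
None
```

The blue-capped vial now lies still on the red scan line and along it. After that I pressed the green read key fully down and let it spring back up. The job was handed in at about 31 s.

I rolled the vial with the shut fingertips on top of it, in five light strokes of about 3–6 N, and did not pick it up.

**Last checks:**
- **Vial position:** the wrist camera puts its axis at −0.7 mm from the line and the side camera at +0.4 mm. Right after the last stroke both had read about +1 mm.
- **Vial angle:** readings ranged from 83.1° to 85.5°, against about 84.1° for the line. That spread is my measurement noise.
- **Position along the line:** I only rolled the vial, so it stays about 68 mm to the key side of the line's midpoint. I read "centred on the line" as across it.
- **Key:** the force rose along the spring, then met a hard stop 6 mm below first contact. After release the key is back in its original place in both cameras.
- **White-capped vials:** the two on the plate are where they were, to within the noise.
- **Other bystanders:** I did not measure the marker, tweezers, tin or standing vial again at the end.

**Not as planned:**
- **First key press:** it bottomed out harder than intended, about 35 N upward and 13 N sideways. The open fingers appear to reach about 4 mm below the nominal tip point. I repeated the press in fine steps, up to about 12 N.
- **Refused move:** the first move call was refused because each row needed all its fields, which cost no robot time.

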